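# Present the reference ball at the orange station

### The arm

A 6-joint arm with a two-finger parallel gripper is mounted at the origin on the work surface. World frame = base frame: x ahead of the robot, y to its left, z up, the work surface at z = 0. Lengths are in m, angles in rad, forces in N, time in s.
With the tool pointing down it reaches from about 0.35 to 0.775 m from the base axis. Payload 5.5 kg.
Tool frame: the origin (TCP) lies between the finger pads; the fingertips stand 19 mm ahead of it and the grasp point (between the pads) is the TCP; z points along the fingers, x is the direction in which the jaws open and shut, and the axes are right-handed (so a half turn about z gives the same grasp; the last joint's range is limited). The gripper opens to 85 mm and grips with 20 to 120 N. Pads are 22 mm wide; open, the fingers measure 114 mm over their backs; the gripper's body (76 mm by 85 mm) begins 54 mm behind the grasp point. The pads swing forward as they close: fully open they stand 13 mm farther back than shut.
Start: joints at [1.071, 0.313, 0.046, 1.304, 0, 1.431], TCP at [0.202, 0.538, 0.25] pointing down, gripper open.
Joint ranges: [-2.76, 2.76], [-0.86, 1.69], [-1.03, 1.26], [-2.2, 2.34], [-1.47, 1.5], [-3.14, 3.14]. Speed limits (rad/s): [2.57, 2.57, 3.14, 3.14, 3.14, 3.14].

### API

Orientations are given as a unit quaternion [w, x, y, z].
In Python, from workcell import env gives the robot as it stands. The module is installed in compiled form; this text tells all that it offers.
- The arm moves only by the tool carry_out, never from a script. Its argument "steps" is a list of rows, each a list of 7 numbers: the gripper command: -1 is shut, 1 is fully open, values between are in proportion, then the shift along the tool's x, y, z in m, then the turn, a rotation vector about the tool's x, y, z in rad. A call has 1 to 20 rows; each row shifts and turns the commanded pose from where the row before left it, along the tool's axes as they then stand; what a row does not reach is not made up. A row lasts 1/8 s, in which the tool goes at most 62.5 mm and 10.7 degrees, less where a joint would pass 70% of its speed; a pose out of reach is approached as far as the arm can. A call with a gripper value outside its range is refused whole. The fingers move at their own pace and stop on an object; "grip_force" is the grip in N (left out, the last holds). Time passes only in rows, so rows that do not move let the fingers close. It gives the time, the measured TCP pose, the force and the opening at its end, in the units of the state.
- env.get_state(): the state, without advancing time (a new reading comes with each control period).
- env.read_camera(name): name is "side" or "top" or "wrist"; returns a dict with "color" (480x640x3 uint8, red, green, blue), "K" (3x3 intrinsics, pixels), "R" (3x3) and "t" (3): a world point X has camera coordinates R X + t. Camera axes: x right, y down, z forward; pixel columns grow to the right and rows downward; lengths in m; the calibration is good to about 2 mm. A picture is of the moment at which its call begins. There is no depth.
- env.hand_in(): hands the job in, once; it reports no verdict.
The state is a dict: "clock": time; "joint_pos": joint angles; "qvel": joint speeds; "tau": joint torques, N m; "tcp_pos": TCP position; "orientation": TCP orientation; "wrist_force": force on the tool from outside, world axes, zero at the start; "ft_torque": the same for the moment, N m; "finger_gap": finger opening in m.
Only numpy, scipy, OpenCV 4.12 (cv2) and the standard library are available. Lean on these libraries where they do the work, as an engineer would, in place of code of your own. Each camera call takes 0.05 s, during which the arm holds its last target. There are 200 camera calls.

### The job

On the manual measuring stage, swing the folded-down post with the white reference ball up until it stands fully upright against its stop, and crank the black handwheel, regrasping as needed, until the carriage's red pointer is in line with the orange flag (within 2 mm), not the green one. Move the carriage only with the handwheel, never by pushing it, leave the vial and the lens objective on the deck where they stand, and let go of everything at the end.

Things in the scene. Friction and masses are not known exactly. Their poses are not given: they have to be found in the camera images.
- stage: fixed manual stage on a dark steel deck 320 x 440 x 12 mm whose position and yaw vary (yaw up to 0.3). Origin at table height; x away from the robot across the rail, y along the carriage's travel, z up. In its frame: deck x -130..190, y -200..240; handwheel axis at x -30, y 0; carriage travel line x 120, rail x 78..162. Flags on the far (+x) side.
- wheel_top (a point): on the handwheel's vertical axis, level with its rim's top, 83 mm above the table. Black dished wheel: solid web, plain upright rim of outer radius 58, inner 44 mm (middle 51), hollow inside for 27 mm below the top but for a low hub of radius 13, 6 mm high; grey gearbox 80 mm square 36 mm below the rim top. Pinch the rim radially from above
- handwheel (a joint): angle of the handwheel, rad, 0 at the start, growing anticlockwise seen from above, limits +-7.5; friction about 0.35 N m (7 N at the rim), stays where left. Each rad moves the carriage 8 mm: anticlockwise to the stage's +y, clockwise to -y. A white line on the rim shows it.
- pointer (a point): tip of the thin red upright pointer on the far edge of the blue carriage, 67 mm above the table, in line (in stage y) with the post's hinge; moves with the carriage. Travel +-60 mm from the start.
- orange_flag_tip (a point): top of the orange flag, 82 mm above the table, a thin orange upright on a black foot beside the rail, 12 mm farther (stage +x) than the pointer's line; axes parallel to the stage's. 24 to 38 mm from the pointer's start, to +y or to -y. Pointer and flag are in line when they agree in the stage's y.
- green_flag_tip (a point): the like green flag on the other side of the start: another station, not wanted
- post (a joint): angle of the post about its hinge (axis along stage x), rad: 0 lying level pointing to stage +y, pi/2 upright against the stop; starts between 0 and 0.15. Friction (0.2 N m) holds it wherever it is left.
- post_hinge (a point): the post's hinge axis, 73 mm above the table, between two steel cheeks 46 mm wide over all and 26 mm long; the carriage plate's top is 47 mm above the table, the plate 74 mm wide, reaching stage y -60 to +130 from the hinge
- post_grip (a point): on the axis of the round aluminium post (18 mm diameter), 75 mm from the hinge: a good place to pinch it from above (closing along stage x); clear below for 26 mm to the carriage plate. A small black rest under the post lies 50 mm from the hinge. A pinched post turns only stiffly within the pads and may end short of upright
- ball (a point): centre of the white ceramic ball, 26 mm diameter, at the end of the post, 105 mm from the hinge
- vial_mid (a point): small loose sample vial, 28 mm across, 55 tall, blue cap, standing on the deck near the handwheel; the point is its centre
- objective_mid (a point): loose brass lens objective, 38 mm across, 50 tall, standing on the deck near the handwheel; the point is its centre

How it is judged:
By the outcome, as a careful person would: the job done as asked, in the order asked, and still so for the second after the job is handed in, with the robot touching nothing.
It also fails if it takes over 72 s, if anything falls off the work surface, if the arm or the gripper's body presses on something with over 40 N, if the wrist force passes 120 N, or if a joint passes its speed limit or range.

## Working session

There is one attempt and no reset: what is moved stays moved. The work goes in short steps, Python scripts to look and compute and a tool call to move; the robot and the scene stay as the last step left them, time stands still between calls to the robot, and variables do not carry over. Pictures are saved under pics/ and viewed, about 8 in all and at most 12, crops included, and the job is handed in when it is done.

Besides the shell and the picture viewer there is one more tool, called after "Call:" in YAML: its name, and indented under it one key for each argument. carry_out: Moves the arm, as the interface text tells. Its arguments: {"type":"object","properties":{"steps":{"type":"array","items":{"type":"array","items":{"type":"number"}}},"grip_force":{"type":"number"}},"required":["steps"]}

```bash
mkdir -p pics
cat > h.py <<'E'
import numpy as np, cv2
from workcell import env
from scipy.spatial.transform import Rotation as Rn
def cam(n,f=None):
    c=env.read_camera(n)
    if f: cv2.imwrite('pics/'+f,c['color'][:,:,::-1])
    return c
def ray(c,uv):
    d=np.linalg.inv(c['K'])@np.array([uv[0],uv[1],1.]); o=-c['R'].T@c['t']
    return o,c['R'].T@d
def onz(c,uv,z):
    o,d=ray(c,uv); return o+d*(z-o[2])/d[2]
def proj(c,X):
    p=c['K']@(c['R']@np.asarray(X)+c['t']); return p[:2]/p[2]
def rot():
    q=env.get_state()['orientation']; return Rn.from_quat([q[1],q[2],q[3],q[0]]).as_matrix()
E
python3 - <<'E'
from h import *
for n in ['top','side']:
    c=cam(n,n+'1.png'); print(n,c['K'].tolist(),(-c['R'].T@c['t']).round(3),c['R'].round(3).tolist())
s=env.get_state(); print(s); print(rot().round(3))
E
```

```text
top [[436.9502064164773, 0.0, 315.70605250730375], [0.0, 436.9502064164773, 239.17338151844743], [0.0, 0.0, 1.0]] [0.518 0.033 0.836] [[0.006, -1.0, 0.014], [-0.997, -0.007, -0.073], [0.073, -0.014, -0.997]]
side [[499.99811317558505, 0.0, 320.29173349625717], [0.0, 499.99811317558505, 235.743068563506], [0.0, 0.0, 1.0]] [ 0.502 -0.523  0.457] [[0.985, -0.173, -0.012], [-0.105, -0.538, -0.837], [0.139, 0.825, -0.548]]
{'clock': 0.1, 'joint_pos': array([ 1.07140393e+00,  3.13903918e-01,  4.51082469e-02,  1.30361690e+00,
       -3.18111002e-05,  1.43117067e+00]), 'qvel': array([-0.00177895, -0.00087504,  0.00150769,  0.0009227 , -0.00115451,
       -0.00213169]), 'tau': array([ 4.07022293e-03, -4.81725490e+01,  2.99243939e+01,  1.26292370e-02,
       -7.19145532e-05,  1.72154625e-05]), 'tcp_pos': array([0.20225765, 0.53779892, 0.2495166 ]), 'orientation': array([ 3.77232111e-04,  8.22208919e-01,  5.69185243e-01, -7.14847970e-04]), 'wrist_force': array([-0.01926307,  0.94114162,  0.53898286]), 'ft_torque': array([-0.00949096, -0.03870645, -0.03085246]), 'finger_gap': 0.08546987196565471}
[[ 0.352  0.936 -0.001]
 [ 0.936 -0.352 -0.001]
 [-0.002 -0.    -1.   ]]
```

View pics/top1.png

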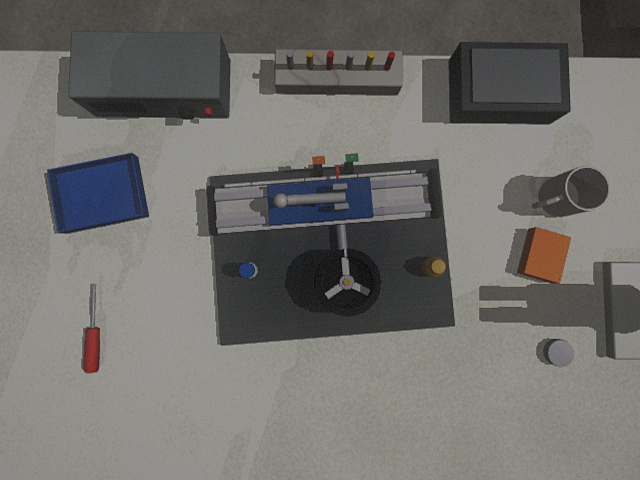

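View pics/side1.png

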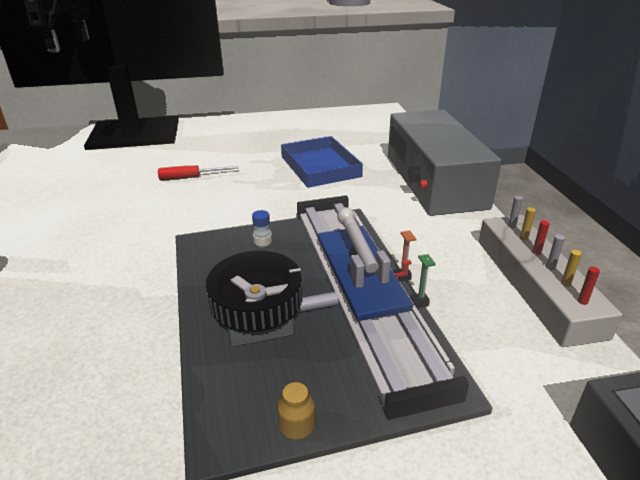

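The top view shows the deck with corners near (220,344), (454,325), (437,160) and (208,178), and the wheel hub near (347,282). The pointer is at about (338,172), orange (318,160), green (352,157), and the ball at (281,200). The side view agrees: orange is on the +y side, so the crank goes anticlockwise. Next I'll measure.

```bash
cat >> h.py <<'E'
def tri(c1,u1,c2,u2):
    o1,d1=ray(c1,u1);o2,d2=ray(c2,u2)
    k=np.linalg.lstsq(np.c_[d1,-d2],o2-o1,rcond=None)[0]
    return (o1+d1*k[0]+o2+d2*k[1])/2, np.linalg.norm(o1+d1*k[0]-o2-d2*k[1])
def blobs(c,lo,hi,box,mn=6):
    hsv=cv2.cvtColor(c['color'],cv2.COLOR_RGB2HSV); m=cv2.inRange(hsv,lo,hi)
    x0,y0,x1,y1=box; mm=np.zeros_like(m); mm[y0:y1,x0:x1]=m[y0:y1,x0:x1]
    n,_,st,ce=cv2.connectedComponentsWithStats(mm)
    return [(st[i].tolist(),ce[i].round(1).tolist()) for i in range(1,n) if st[i,4]>=mn]
E
python3 - <<'E'
from h import *
t=cam('top');s=cam('side')
for nm,lo,hi in [('orange',(6,150,90),(18,255,255)),('red',(0,150,80),(5,255,255)),('green',(50,100,60),(80,255,255)),('white',(0,0,150),(180,60,255))]:
    print(nm,'T',blobs(t,lo,hi,(250,130,400,320)),'\n  S',blobs(s,lo,hi,(200,200,450,330)))
P=[onz(t,u,.012) for u in [(220,344),(454,325),(437,160),(208,178)]]
for p in P: print(p.round(4))
print([np.arctan2(*(b-a)[[1,0]]).round(3) for a,b in [(P[1],P[0]),(P[2],P[3]),(P[0],P[3]),(P[1],P[2])]])
print('hub',onz(t,(347,282),.062))
for c,b,f in [(t,(200,140,460,350),'tc.png'),(s,(190,190,450,340),'sc.png')]:
    x0,y0,x1,y1=b; cv2.imwrite('pics/'+f,cv2.resize(c['color'][y0:y1,x0:x1,::-1],None,fx=3,fy=2.8 if 0 else 3,interpolation=2))
a=cv2.imread('pics/tc.png')[:300];b=cv2.imread('pics/sc.png'); 
w=780; im=np.zeros((600,w,3),np.uint8); im[:300,:a.shape[1]]=a[:300,:w]; im[300:,:b.shape[1]]=b[60:360,:w]; cv2.imwrite('pics/both.png',im)
E
```

```text
orange T [([313, 156, 12, 8, 76], [318.5, 159.9])] 
  S [([402, 231, 13, 10, 71], [407.9, 235.8]), ([404, 247, 2, 11, 13], [404.5, 252.0])]
red T [([336, 167, 3, 12, 25], [336.9, 171.3])] 
  S [([396, 260, 14, 17, 79], [403.6, 268.7])]
green T [([346, 154, 12, 8, 76], [351.6, 157.3])] 
  S [([420, 255, 15, 10, 80], [426.5, 260.0])]
white T [([250, 130, 53, 38, 644], [271.5, 145.6]), ([285, 130, 3, 7, 10], [285.8, 133.0]), ([298, 130, 6, 2, 7], [300.6, 130.4]), ([308, 130, 16, 19, 77], [314.1, 137.6]), ([343, 130, 4, 6, 8], [344.5, 132.5]), ([391, 130, 6, 8, 23], [393.3, 133.5]), ([297, 133, 9, 6, 21], [301.1, 135.0]), ([391, 135, 9, 9, 31], [395.8, 139.6]), ([306, 136, 4, 5, 7], [307.4, 138.4]), ([301, 142, 4, 4, 9], [302.7, 143.3]), ([391, 145, 9, 5, 17], [395.3, 146.1]), ([389, 147, 11, 10, 33], [393.8, 153.0]), ([342, 154, 3, 6, 8], [343.6, 156.4]), ([282, 157, 6, 4, 11], [284.3, 158.5]), ([265, 160, 3, 6, 7], [266.0, 162.9]), ([270, 160, 3, 6, 8], [271.2, 162.2]), ([353, 162, 5, 2, 8], [355.0, 162.5]), ([390, 172, 6, 1, 6], [392.5, 172.0]), ([260, 182, 10, 1, 10], [264.5, 182.0])] 
  S [([200, 200, 109, 32, 2226], [242.2, 211.8]), ([335, 200, 115, 130, 6279], [409.4, 244.6]), ([307, 208, 38, 25, 568], [324.6, 219.9]), ([301, 213, 60, 117, 859], [325.6, 279.6]), ([253, 231, 18, 15, 134], [261.6, 237.3]), ([378, 251, 12, 12, 72], [383.4, 256.2]), ([352, 255, 12, 12, 74], [357.4, 260.7]), ([290, 268, 11, 4, 20], [294.9, 269.6]), ([231, 276, 56, 21, 351], [256.2, 287.0]), ([246, 299, 10, 2, 17], [250.3, 299.6]), ([413, 305, 17, 25, 97], [420.5, 317.9]), ([399, 311, 24, 19, 252], [410.6, 321.0]), ([361, 316, 42, 14, 426], [382.4, 323.8])]
[0.3823 0.1974 0.012 ]
[ 0.4189 -0.2385  0.012 ]
[ 0.7325 -0.2112  0.012 ]
[0.6935 0.2269 0.012 ]
[np.float64(1.655), np.float64(1.66), np.float64(0.095), np.float64(0.087)]
hub [ 0.49914866 -0.03373144  0.062     ]
```

View pics/both.png

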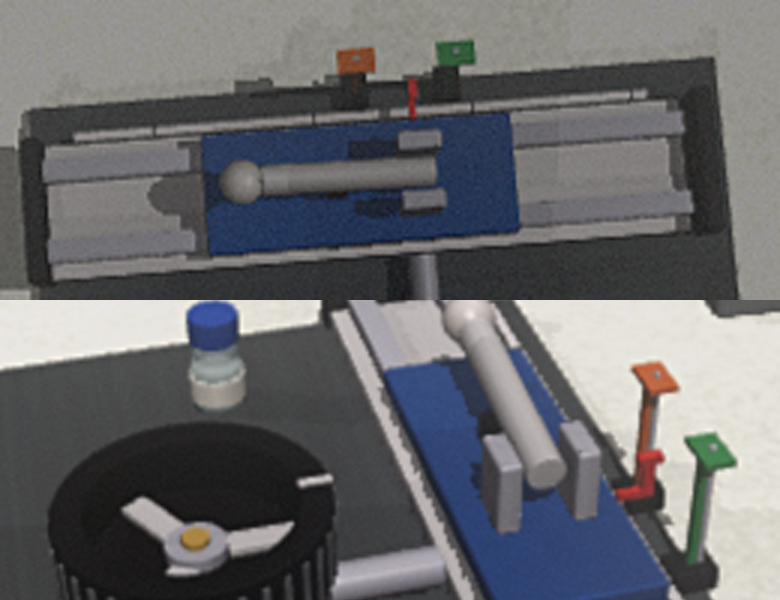

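The crops show the pointer tip at top (337.3,167) and side (408,262), the orange plate at top (318.5,160) and the green at top (351.6,157). The ball is at top about (280.5,200.5), and the post lies level.

```bash
cat >> h.py <<'E'
O=np.array([.5287,-.0300]); TH=.0875
A=np.array([[np.cos(TH),-np.sin(TH)],[np.sin(TH),np.cos(TH)]])
def st(p): return A.T@(np.asarray(p)[:2]-O)*1000
def wo(x,y): return O+A@np.array([x,y])/1000
E
python3 - <<'E'
from h import *
t=cam('top');s=cam('side')
for n,u,v,z in [('orange',(318.5,159.9),(407.9,235.8),.082),('green',(351.6,157.3),(426.5,260),.082),('ptr',(337.4,167.3),(408.3,261.7),.067),('ball',(280.7,200.5),(347,216),.073+.0),('hub',(347,282),(256,292),.065)]:
    p=onz(t,u,z); q,e=tri(t,u,s,v); print(n,p.round(4),st(p).round(1),'tri',q.round(4),st(q).round(1),round(e*1e3,1), 'sideproj of p',proj(s,p).round(1))
for n,u in [('vial',(248,270)),('obj',(435,267))]:
    print(n,st(onz(t,u,.064)))
for n,X in [('grip',(*wo(120,75),.073))]: print(n,X)
s=env.get_state();print(s['clock'])
E
```

```text
orange [0.7124 0.0181 0.082 ] [187.2  31.9] tri [0.7128 0.018  0.0828] [187.6  31.8] 1.1 sideproj of p [407.2 236.4]
green [ 0.7176 -0.04    0.082 ] [187.3 -26.4] tri [ 0.718  -0.04    0.0828] [187.7 -26.5] 1.2 sideproj of p [425.6 260.6]
ptr [ 0.7032 -0.016   0.067 ] [175.1  -1.3] tri [ 0.7039 -0.0162  0.0651] [175.8  -1.5] 0.5 sideproj of p [407.7 260.5]
ball [0.6415 0.0841 0.073 ] [122.4 103.8] tri [0.6414 0.0831 0.0839] [122.2 102.9] 3.3 sideproj of p [345.7 222.3]
hub [ 0.4992 -0.0335  0.065 ] [-29.7  -0.9] tri [ 0.5005 -0.034   0.0594] [-28.5  -1.5] 2.8 sideproj of p [253.5 288.4]
vial [  5.48146862 170.84986759]
obj [ -16.13848937 -158.61793499]
grip (np.float64(0.6416867888343722), np.float64(0.055199680450674055), 0.073)
0.3
```

Call:
carry_out:
  steps:
    - [1, -0.0248, 0.0486, 0, 0, 0, 0]
    - [1, -0.0248, 0.0486, 0, 0, 0, 0]
    - [1, -0.0248, 0.0486, 0, 0, 0, 0]
    - [1, -0.0248, 0.0486, 0, 0, 0, 0]
    - [1, -0.0248, 0.0486, 0, 0, 0, 0]
    - [1, -0.0248, 0.0486, 0, 0, 0, 0]
    - [1, -0.0248, 0.0486, 0, 0, 0, 0]
    - [1, -0.0248, 0.0486, 0, 0, 0, 0]
    - [1, -0.0248, 0.0486, 0, 0, 0, 0]
    - [1, -0.0248, 0.0486, 0, 0, 0, 0]
    - [1, -0.0248, 0.0486, 0, 0, 0, 0]
    - [1, -0.0248, 0.0486, 0, 0, 0, 0]
    - [0, 0, 0, 0.01, 0, 0, 0.1605]
    - [0, 0, 0, 0.01, 0, 0, 0.1605]
    - [0, 0, 0, 0.01, 0, 0, 0.1605]
    - [0, 0, 0, 0.01, 0, 0, 0.1605]
    - [0, 0, 0, 0.01, 0, 0, 0.1605]
    - [0, 0, 0, 0.01, 0, 0, 0.1605]
    - [0, 0, 0, 0.01, 0, 0, 0.1605]
    - [0, 0, 0, 0, 0, 0, 0]
  grip_force: 30

```text
clock: 2.8
tcp_pos: [0.6429, 0.0544, 0.1793]
orientation: [-0.0, 0.999, 0.045, -0.001]
wrist_force: [-0.2, 0.5, 0.6]
finger_gap: 0.0427
```

Run:
```python
from h import *
s=env.get_state(); print(s['clock'],s['tcp_pos'],s['joint_pos'].round(3),s['finger_gap'],s['wrist_force']);R=rot();print(R.round(3),np.arctan2(R[1,0],R[0,0]), st(s['tcp_pos']))
w=cam('wrist','w1.png'); print((-w['R'].T@w['t']).round(3)); print(proj(w,(*wo(121.5,73.5),.08)),proj(w,(*wo(121.5,0),.08)))
```

```text
2.8 [0.64287661 0.05436611 0.17926462] [-0.04   0.478  0.116  1.212  0.     1.442] 0.04265622088388207 [-0.23002077  0.4776184   0.61999448]
[[ 0.996  0.089 -0.002]
 [ 0.089 -0.996  0.   ]
 [-0.002 -0.    -1.   ]] 0.08921037205791266 [121.11242221  74.06563735]
[0.637 0.134 0.301]
[320.24656606 262.18712246] [320.06807829 376.82178671]
```

View pics/w1.png

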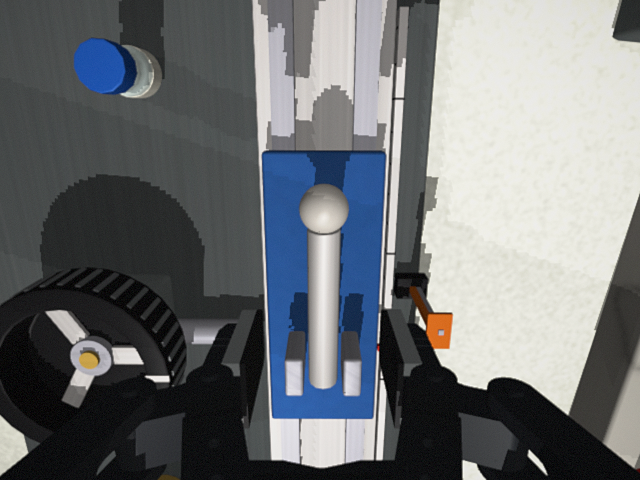

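The wrist view shows the post centred at about column 323, against 320 predicted, so I'll correct by +1.5 mm. The ball is at (324,209), and the fingers straddle the post.

Call:
carry_out:
  steps:
    - [0, 0.0015, 0, 0.03, 0, 0, 0]
    - [0, 0, 0, 0.03, 0, 0, 0]
    - [0, 0, 0, 0.025, 0, 0, 0]
    - [0, 0, 0, 0.015, 0, 0, 0]
    - [0, 0, 0, 0, 0, 0, 0]
    - [-1, 0, 0, 0, 0, 0, 0]
    - [-1, 0, 0, 0, 0, 0, 0]
    - [-1, 0, 0, 0, 0, 0, 0]
    - [-1, 0, 0, 0, 0, 0, 0]
    - [-1, 0, 0, 0, 0, 0, 0]
  grip_force: 30

```text
clock: 4.1
tcp_pos: [0.6438, 0.0543, 0.0811]
orientation: [0.0, 0.999, 0.044, -0.001]
wrist_force: [-4.3, -0.7, 2.0]
finger_gap: 0.0172
```

Call:
carry_out:
  steps:
    - [-1, 0, 0.002, -0.0112, 0.15, 0, 0]
    - [-1, 0, 0.002, -0.0112, 0.15, 0, 0]
    - [-1, 0, 0.002, -0.0112, 0.15, 0, 0]
    - [-1, 0, 0, 0, 0, 0, 0]
  grip_force: 20

```text
clock: 4.6
tcp_pos: [0.6449, 0.0427, 0.1133]
orientation: [-0.225, 0.973, 0.041, -0.011]
wrist_force: [-8.0, 2.1, 3.4]
finger_gap: 0.0171
```

Run:
```python
from h import *
s=env.get_state(); print(s['tcp_pos'],st(s['tcp_pos']),s['wrist_force'],s['ft_torque'],s['joint_pos'].round(3));print(rot().round(3))
t=cam('top');c=cam('side','s2.png')
hsv=[blobs(t,(0,150,80),(5,255,255),(250,130,400,320))]; print(hsv)
```

```text
[0.64485635 0.04267619 0.11331942] [122.06303234  62.24743426] [-8.02568861  2.11291108  3.42765694] [0.16879586 1.06509846 0.64411384] [-0.243  0.606  0.086  1.211  0.428  1.209]
[[ 0.996  0.075 -0.04 ]
 [ 0.085 -0.895  0.438]
 [-0.003 -0.439 -0.898]]
[[]]
```

View pics/s2.png

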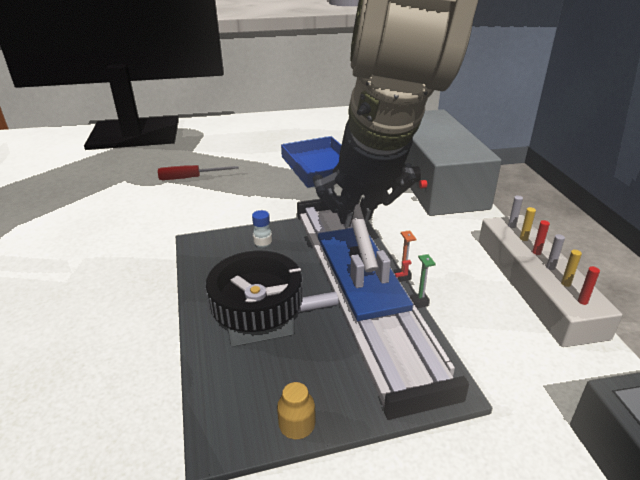

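The post is rising with the tool, forces are small and the carriage has stayed put. Continuing the arc.

Call:
carry_out:
  steps:
    - [-1, -0.001, 0.002, -0.0112, 0.15, 0, 0]
    - [-1, 0, 0.002, -0.0112, 0.15, 0, 0]
    - [-1, 0, 0.002, -0.0112, 0.15, 0, 0]
    - [-1, 0, 0.002, -0.0112, 0.15, 0, 0]
    - [-1, 0, 0.002, -0.0112, 0.15, 0, 0]
    - [-1, 0, 0, 0, 0, 0, 0]

```text
clock: 5.45
tcp_pos: [0.6486, -0.0021, 0.1426]
orientation: [-0.567, 0.822, 0.032, -0.027]
wrist_force: [-1.8, 1.0, -3.3]
finger_gap: 0.0173
```

Run:
```python
from h import *
s=env.get_state(); print(s['tcp_pos'],st(s['tcp_pos']),s['wrist_force'],s['ft_torque'],s['joint_pos'].round(3));print(rot().round(3))
```

```text
[ 0.64857944 -0.00207168  0.1426238 ] [121.86143316  17.34540741] [-1.80272566  0.97233919 -3.27961227] [-1.52650168  0.01451973  0.30125627] [-0.486  1.06   0.519  1.989  0.904  0.512]
[[ 0.996  0.022 -0.081]
 [ 0.083 -0.354  0.931]
 [-0.008 -0.935 -0.355]]
```

Call:
carry_out:
  steps:
    - [-1, 0, 0.0017, -0.0095, 0.12, 0, 0]
    - [-1, 0, 0.0017, -0.0085, 0.11, 0, 0]
    - [-1, 0, 0, 0, 0, 0, 0]

```text
clock: 5.82
tcp_pos: [0.6501, -0.0201, 0.1407]
orientation: [-0.655, 0.754, 0.033, -0.029]
wrist_force: [0.3, -2.6, -23.8]
finger_gap: 0.0167
```

Run:
```python
from h import *
s=env.get_state(); print(s['tcp_pos'],st(s['tcp_pos']),s['wrist_force'],s['ft_torque'],s['joint_pos'].round(3));print(rot().round(3))
```

```text
[ 0.65005167 -0.02011444  0.14070446] [121.75130449  -0.75699087] [  0.29714118  -2.5557479  -23.77107515] [-5.76161136 -0.41390225 -0.17326878] [-0.524  1.266  0.694  2.327  0.945  0.198]
[[ 0.996  0.011 -0.086]
 [ 0.087 -0.14   0.986]
 [-0.001 -0.99  -0.14 ]]
```

Call:
carry_out:
  steps:
    - [0, 0, 0, 0, 0, 0, 0]
    - [0, 0, 0, 0, 0, 0, 0]
    - [0, 0, 0, 0, 0, 0, 0]
    - [0, 0, -0.006, -0.015, 0, 0, 0]
    - [0, 0, -0.006, -0.015, 0, 0, 0]
    - [0, 0, -0.006, -0.015, -0.05, 0, 0]
    - [0, 0, -0.006, -0.02, -0.1, 0, 0]

```text
clock: 6.7
tcp_pos: [0.6448, -0.074, 0.1775]
orientation: [-0.591, 0.806, 0.03, -0.023]
wrist_force: [-0.2, 1.0, -0.3]
finger_gap: 0.0423
```

Run:
```python
from h import *
s=env.get_state(); print(s['tcp_pos'],st(s['tcp_pos']),s['wrist_force'],s['ft_torque'],s['joint_pos'].round(3));print(rot().round(3))
t=cam('top');c=cam('side','s3.png')
x0,y0,x1,y1=(200,100,460,340)
cv2.imwrite('pics/s3c.png',cv2.resize(c['color'][y0:y1,x0:x1,::-1],None,fx=2.4,fy=2.4))
for n,X in [('hinge',(*wo(122,-1.3),.073)),('ball upright',(*wo(122,-1.3),.178))]: print(n,proj(c,X),proj(t,X))
```

```text
[ 0.64477938 -0.07401723  0.17748797] [111.78869951 -53.99282176] [-0.1571427   1.00697868 -0.29966757] [-0.83425047 -0.10113077 -0.01553708] [-0.581  1.148  0.719  2.237  0.856  0.372]
[[ 0.997  0.021 -0.073]
 [ 0.076 -0.299  0.951]
 [-0.002 -0.954 -0.3  ]]
hinge [369.8541204  263.41553744] [340.17312695 196.0334214 ]
ball upright [373.65660004 191.35796979] [344.98946197 184.21206532]
```

View pics/s3c.png

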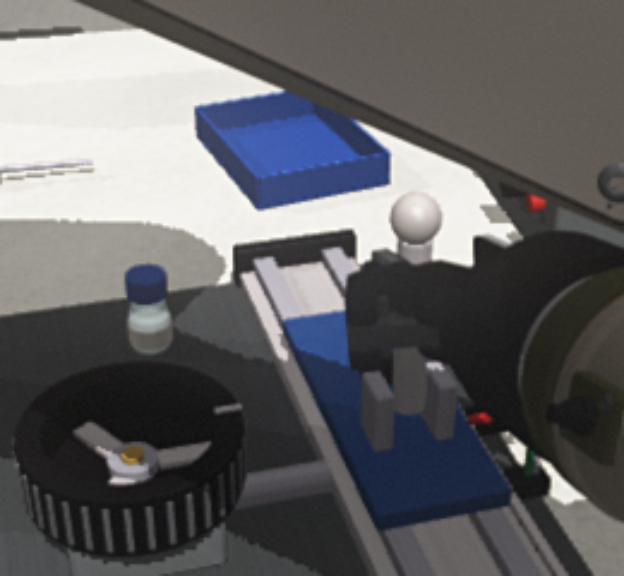

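The ball is at side px (373,191), against (373.7,191.4) predicted for upright, so it stands essentially upright. To make sure it's against its stop, I'll go over it and press the ball gently towards -y.

Call:
carry_out:
  steps:
    - [-1, 0, -0.035, -0.011, 0, 0, 0]
    - [-1, 0, -0.035, -0.011, 0, 0, 0]
    - [-1, 0, 0, 0, -0.18, 0, 0]
    - [-1, 0, 0, 0, -0.18, 0, 0]
    - [-1, 0, 0, 0, -0.18, 0, 0]
    - [-1, 0, 0, 0, -0.18, 0, 0]
    - [-1, 0, 0, 0, -0.18, 0, 0]
    - [-1, 0, 0, 0, -0.18, 0, 0]
    - [-1, 0, 0, 0, -0.18, 0, 0]
    - [-1, 0, 0, 0, 0, 0, 0]

```text
clock: 8.05
tcp_pos: [0.6411, -0.067, 0.2502]
orientation: [-0.003, 0.999, 0.04, 0.001]
wrist_force: [-0.1, 0.3, 0.2]
finger_gap: 0.0003
```

Run:
```python
from h import *
s=env.get_state(); print(s['clock'],s['tcp_pos'],st(s['tcp_pos']),s['joint_pos'].round(3));R=rot();print(R.round(3))
print('to',R.T@(np.array([*wo(122,50),.175])-s['tcp_pos']))
```

```text
8.05 [ 0.64112021 -0.06704335  0.25016468] [108.75296935 -46.72585422] [-0.231  0.454  0.253  1.37   0.005  1.26 ]
[[ 0.997  0.08   0.001]
 [ 0.08  -0.997  0.005]
 [ 0.001 -0.005 -1.   ]]
to [ 0.01241053 -0.09642931  0.07568667]
```

Call:
carry_out:
  steps:
    - [-1, 0.005, -0.039, 0, 0, 0, 0]
    - [-1, 0.004, -0.039, 0, 0, 0, 0]
    - [-1, 0.003, -0.019, 0, 0, 0, 0]
    - [-1, 0, 0, 0.035, 0, 0, 0]
    - [-1, 0, 0, 0.038, 0, 0, 0]
    - [-1, 0, 0, 0, 0, 0, 0]
    - [-1, 0, 0.008, 0, 0, 0, 0]
    - [-1, 0, 0.008, 0, 0, 0, 0]
    - [-1, 0, 0.004, 0, 0, 0, 0]
    - [-1, 0, 0.003, 0, 0, 0, 0]
    - [-1, 0, 0, 0, 0, 0, 0]

```text
clock: 9.43
tcp_pos: [0.6494, 0.0044, 0.1777]
orientation: [-0.002, 0.999, 0.037, 0.002]
wrist_force: [-0.3, -0.7, -0.6]
finger_gap: -0.0001
```

Run:
```python
from h import *
s=env.get_state(); print(s['clock'],s['tcp_pos'],st(s['tcp_pos']),s['wrist_force'])
```

```text
9.425 [0.64941376 0.00444564 0.17766411] [123.26210014  23.76487917] [-0.34912159 -0.6981324  -0.6358651 ]
```

Call:
carry_out:
  steps:
    - [-1, 0, 0.001, 0, 0, 0, 0]
    - [-1, 0, 0.001, 0, 0, 0, 0]
    - [-1, 0, 0, 0, 0, 0, 0]

```text
clock: 9.8
tcp_pos: [0.6493, 0.0029, 0.1772]
orientation: [-0.002, 0.999, 0.037, 0.001]
wrist_force: [0.4, 2.8, 1.2]
finger_gap: -0.0002
```

Call:
carry_out:
  steps:
    - [-1, 0, 0.001, 0, 0, 0, 0]
    - [-1, 0, 0, 0, 0, 0, 0]

```text
clock: 10.05
tcp_pos: [0.6493, 0.0026, 0.1772]
orientation: [-0.003, 0.999, 0.037, 0.001]
wrist_force: [-0.9, 4.9, 2.6]
finger_gap: 0.0
```

Call:
carry_out:
  steps:
    - [-1, 0, 0.001, 0, 0, 0, 0]
    - [-1, 0, 0, 0, 0, 0, 0]

```text
clock: 10.3
tcp_pos: [0.6493, 0.0025, 0.1772]
orientation: [-0.004, 0.999, 0.038, 0.001]
wrist_force: [0.3, 7.1, 2.2]
finger_gap: -0.0
```

The force climbed to 7 N at the ball (about 0.75 N m) with no further motion, so the post is against its stop. Next I'll back off and go to the wheel.

Call:
carry_out:
  steps:
    - [-1, 0, -0.015, 0, 0, 0, 0]
    - [-1, 0, 0, -0.04, 0, 0, 0]
    - [-1, 0, 0, -0.035, 0, 0, 0]
    - [-1, -0.042, -0.0026, 0, 0, 0, 0]
    - [-0.1, -0.042, -0.0026, 0, 0, 0, 0]
    - [-0.1, -0.042, -0.0026, 0, 0, 0, 0]
    - [-0.1, -0.042, -0.0026, 0, 0, 0, 0]
    - [-0.1, 0, 0, 0, 0, 0, 0.159]
    - [-0.1, 0, 0, 0, 0, 0, 0.159]
    - [-0.1, 0, 0, 0, 0, 0, 0.159]
    - [-0.1, 0, 0, 0, 0, 0, 0.159]
    - [-0.1, 0, 0, 0, 0, 0, 0.159]
    - [-0.1, 0, 0, 0, 0, 0, 0.159]
    - [-0.1, 0, 0, 0, 0, 0, 0.159]
    - [-0.1, 0, 0, 0, 0, 0, 0.159]
    - [-0.1, 0, 0, 0.05, 0, 0, 0]
    - [-0.1, 0, 0, 0, 0, 0, 0]

```text
clock: 12.42
tcp_pos: [0.477, 0.0139, 0.1987]
orientation: [-0.0, 0.826, -0.564, -0.003]
wrist_force: [-0.7, 0.2, -0.5]
finger_gap: 0.0387
```

Run:
```python
from h import *
s=env.get_state(); print(s['clock'],s['tcp_pos'],s['joint_pos'].round(3),s['finger_gap']);R=rot();print(R.round(3), np.arctan2(R[1,0],R[0,0]))
w=cam('wrist','w2.png');t=cam('top');c=cam('side')
for n,k in [('w',w),('t',t),('s',c)]:
    p=proj(k,(.499,-.033,.064)); print(n,p)
    b=(int(max(p[0]-60,0)),int(max(p[1]-60,0)),int(p[0]+60),int(p[1]+60))
    print(blobs(k,(12,130,90),(28,255,255),b))
print(blobs(c,(0,150,80),(5,255,255),(380,240,430,300)))
g=(372.9,190.8); print('ball px pred side',proj(c,(*wo(122,-1.3),.178)))
```

```text
12.425 [0.47695763 0.0138953  0.19874816] [-0.141  0.153 -0.29   1.134  0.003  2.628] 0.03865528426336466
[[ 0.364 -0.931 -0.005]
 [-0.931 -0.364  0.004]
 [-0.006  0.003 -1.   ]] -1.1982168438382634
w [407.25433109 236.02771852]
[([398, 222, 19, 18, 272], [407.4, 230.7])]
t [346.68197555 282.11040615]
[]
s [253.32690181 288.83393342]
[([251, 287, 8, 6, 44], [254.5, 289.4])]
[([396, 260, 15, 17, 80], [403.6, 268.4])]
ball px pred side [373.65660004 191.35796979]
```

View pics/w2.png

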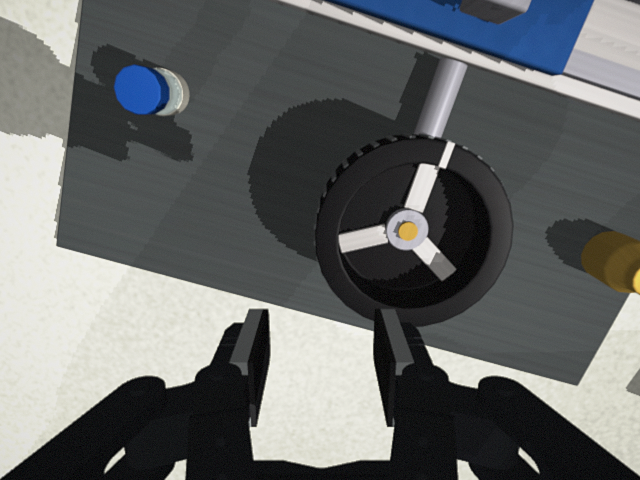

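The wrist view shows the hub screw at (407,231) and the rim's inner edge roughly centred at (411,235), with the near rim clear for a pinch.

Run:
```python
from h import *
s=env.get_state();R=rot()
w=cam('wrist');t=cam('top')
g=cv2.cvtColor(w['color'],cv2.COLOR_RGB2GRAY)
print('screw',onz(w,(407.4,230.7),.064),'inner',onz(w,(411,235),.083))
for f in (.062,.068): print(f,onz(w,(407.4,230.7),f))
C=np.array([.4995,-.032])
for C in (np.array([.4995,-.0325]),):
    tgt=C+.051*np.array([np.cos(np.pi-1.198),np.sin(np.pi-1.198)]); print(tgt,(R.T@(np.array([*tgt,.079])-s['tcp_pos'])).round(4))
```

```text
screw [ 0.50632264 -0.03363406  0.064     ] inner [ 0.50816625 -0.03112623  0.083     ]
0.062 [ 0.50595842 -0.03422255  0.062     ]
0.068 [ 0.50705106 -0.03245709  0.068     ]
[0.48092472 0.01499694] [-0.0012 -0.0002  0.1242]
```

Run:
```python
from h import *
w=cam('wrist');t=cam('top'); s=env.get_state();R=rot()
print(s['tcp_pos'],np.arctan2(R[1,0],R[0,0]))
b=blobs(w,(12,130,90),(28,255,255),(340,160,480,300));print(b)
u=b[0][1]; print(onz(w,u,.064))
m=cv2.inRange(cv2.cvtColor(w['color'],cv2.COLOR_RGB2GRAY),0,40);
C=np.array([.499,-.0325]); print(t['color'].shape)
tb=cv2.cvtColor(t['color'],cv2.COLOR_RGB2HSV)[278:287,342:353]; print(tb[4])
cv2.imwrite('pics/w3.png',w['color'][:,:,::-1])
```

```text
[0.48107144 0.01333378 0.20329521] -1.198280486652005
[([392, 228, 18, 18, 259], [400.6, 236.3])]
[ 0.50206301 -0.03139301  0.064     ]
(480, 640, 3)
[[23 53 82]
 [21 43 83]
 [18 45 85]
 [27 36 78]
 [19 49 84]
 [16 36 91]
 [21 40 83]
 [23 50 82]
 [26 41 87]
 [19 44 82]
 [25 41 80]]
```

Call:
carry_out:
  steps:
    - [-0.1, -0.0013, -0.0014, 0.04, 0, 0, 0]
    - [-0.1, 0, 0, 0.04, 0, 0, 0]
    - [-0.1, 0, 0, 0.028, 0, 0, 0]
    - [-0.1, 0, 0, 0.015, 0, 0, 0]
    - [-0.1, 0, 0, 0, 0, 0, 0]
    - [-0.1, 0, 0, 0, 0, 0, 0]
    - [-1, 0, 0, 0, 0, 0, 0]
    - [-1, 0, 0, 0, 0, 0, 0]
    - [-1, 0, 0, 0, 0, 0, 0]
    - [-1, 0, 0, 0, 0, 0, 0]
  grip_force: 50

```text
clock: 14.02
tcp_pos: [0.4832, 0.0135, 0.0805]
orientation: [-0.002, 0.825, -0.565, 0.003]
wrist_force: [0.9, -7.8, 1.9]
finger_gap: 0.0154
```

Run:
```python
from h import *
s=env.get_state();R=rot();print(s['clock'],s['tcp_pos'],s['wrist_force'],s['finger_gap'],np.arctan2(R[1,0],R[0,0]),s['joint_pos'].round(3))
p=s['tcp_pos'][:2]; print('centre implied',p+.051*R[:2,0]/np.linalg.norm(R[:2,0]))
```

```text
14.025 [0.48324101 0.01348223 0.08046754] [ 0.88077559 -7.84052011  1.86271897] 0.0153763240814018 -1.2003593081062056 [-0.138  0.258 -0.474  0.832  0.     2.633]
centre implied [ 0.50170417 -0.0340584 ]
```

Call:
carry_out:
  steps:
    - [-1, 0.0019, 0, 0, 0, 0, 0]
    - [-1, 0.0006, 0.0076, 0, 0, 0, -0.15]
    - [-1, 0.0006, 0.0076, 0, 0, 0, -0.15]
    - [-1, 0.0006, 0.0076, 0, 0, 0, -0.15]
    - [-1, 0.0006, 0.0076, 0, 0, 0, -0.15]
    - [-1, 0.0006, 0.0076, 0, 0, 0, -0.15]
    - [-1, 0, 0, 0, 0, 0, 0]

```text
clock: 14.9
tcp_pos: [0.4554, -0.0119, 0.0804]
orientation: [-0.002, 0.975, -0.222, 0.002]
wrist_force: [-2.9, -1.8, 10.4]
finger_gap: 0.0155
```

```bash
cat > q.py <<'E'
from h import *
s=env.get_state();R=rot();psi=np.arctan2(R[1,0],R[0,0]);print(s['clock'],s['tcp_pos'],s['wrist_force'],s['finger_gap'],'psi',psi,s['joint_pos'].round(3))
p=s['tcp_pos'][:2]; x=R[:2,0]/np.linalg.norm(R[:2,0]); print('centre implied',p+.051*x,'Frad,Ftan',x@s['wrist_force'][:2],R[:2,1]@s['wrist_force'][:2])
c=cam('side');t=cam('top')
for n,k,b in (('S',c,(380,200,430,320)),('T',t,(290,150,370,190))):
    print(n,'red',blobs(k,(0,150,80),(5,255,255),b),'or',blobs(k,(6,150,90),(18,255,255),b))
E
python3 q.py
```

```text
14.9 [ 0.4553804  -0.01190408  0.08037489] [-2.85063717 -1.79650382 10.35483906] 0.01551146135734364 psi -0.4473300319426693 [-0.206  0.211 -0.538  0.818  0.005  1.813]
centre implied [ 0.50136227 -0.03396463] Frad,Ftan -1.7930540219076703 2.85274043344874
S red [([394, 257, 15, 17, 82], [401.9, 265.7])] or [([402, 231, 13, 10, 70], [407.8, 235.8]), ([404, 246, 2, 11, 13], [404.5, 251.2])]
T red [([333, 167, 2, 13, 22], [333.5, 172.5])] or [([313, 156, 12, 8, 76], [318.5, 159.9])]
```

Call:
carry_out:
  steps:
    - [-1, 0.0006, 0.0076, 0, 0, 0, -0.15]
    - [-1, 0.0006, 0.0076, 0, 0, 0, -0.15]
    - [-1, 0.0006, 0.0076, 0, 0, 0, -0.15]
    - [-1, 0.0006, 0.0076, 0, 0, 0, -0.15]
    - [-1, 0.0006, 0.0076, 0, 0, 0, -0.15]
    - [-1, 0.0006, 0.0076, 0, 0, 0, -0.15]
    - [-1, 0.0006, 0.0076, 0, 0, 0, -0.15]
    - [-1, 0.0006, 0.0076, 0, 0, 0, -0.15]
    - [-1, 0.0006, 0.0076, 0, 0, 0, -0.15]
    - [-1, 0, 0, 0, 0, 0, 0]

```text
clock: 16.25
tcp_pos: [0.4699, -0.0736, 0.0804]
orientation: [-0.001, 0.9, 0.437, 0.003]
wrist_force: [-3.2, 0.1, 12.5]
finger_gap: 0.0151
```

```bash
python3 q.py
```

```text
16.25 [ 0.46993209 -0.0736174   0.08035782] [-3.15966936  0.13618031 12.54863397] 0.015124131011007968 psi 0.9037839004022722 [-0.327  0.247 -0.49   0.831  0.005  0.34 ]
centre implied [ 0.50148281 -0.03354805] Frad,Ftan -1.847709328754167 -2.5667022798938683
S red [([391, 252, 15, 17, 82], [399.2, 261.2])] or [([402, 231, 13, 10, 69], [407.8, 235.8]), ([404, 247, 2, 6, 8], [404.8, 249.8]), ([403, 264, 1, 8, 8], [403.0, 267.5])]
T red [([327, 167, 2, 7, 14], [327.5, 170.0]), ([327, 175, 2, 5, 7], [327.6, 176.6])] or [([313, 156, 12, 8, 76], [318.5, 159.9])]
```

Call:
carry_out:
  steps:
    - [-1, 0.0006, 0.0076, 0, 0, 0, -0.15]
    - [-1, 0.0006, 0.0076, 0, 0, 0, -0.15]
    - [-1, 0.0006, 0.0076, 0, 0, 0, -0.15]
    - [-1, 0.0006, 0.0076, 0, 0, 0, -0.15]
    - [-1, 0.0006, 0.0076, 0, 0, 0, -0.15]
    - [-1, 0.0006, 0.0076, 0, 0, 0, -0.15]
    - [-1, 0.0006, 0.0076, 0, 0, 0, -0.15]
    - [-1, 0.0006, 0.0076, 0, 0, 0, -0.15]
    - [-1, 0.0006, 0.0076, 0, 0, 0, -0.15]
    - [-1, 0.0006, 0.0076, 0, 0, 0, -0.15]
    - [-1, 0.0006, 0.0076, 0, 0, 0, -0.15]
    - [-1, 0, 0, 0, 0, 0, 0]

```text
clock: 17.85
tcp_pos: [0.5427, -0.0614, 0.0804]
orientation: [0.001, 0.29, 0.957, 0.002]
wrist_force: [-5.0, -0.9, 10.2]
finger_gap: 0.0155
```

```bash
python3 q.py
python3 - <<'E'
from h import *
t=cam('top');c=cam('side')
a=cv2.resize(t['color'][140:215,240:380,::-1],None,fx=5,fy=5,interpolation=cv2.INTER_CUBIC)[:300]
b=cv2.resize(c['color'][215:275,350:450,::-1],None,fx=5,fy=5,interpolation=cv2.INTER_CUBIC)
im=np.zeros((600,700,3),np.uint8); im[:a.shape[0],:a.shape[1]]=a[:, :700]; im[300:300+b.shape[0],:b.shape[1]]=b; cv2.imwrite('pics/p4.png',im)
E
```

```text
17.85 [ 0.54274828 -0.06141452  0.08038059] [-5.00537519 -0.89112836 10.1725513 ] 0.015510856200127104 psi 2.554051916583703 [-0.262  0.368 -0.314  0.887  0.004 -1.245]
centre implied [ 0.50030066 -0.03314441] Frad,Ftan 3.6720392521930068 -3.516218504884995
S red [([388, 248, 14, 16, 71], [394.9, 256.2])] or [([402, 231, 13, 10, 69], [407.8, 235.8]), ([403, 246, 3, 26, 29], [403.9, 258.6])]
T red [([319, 168, 3, 6, 14], [320.2, 170.1])] or [([313, 156, 12, 8, 77], [318.5, 159.9])]
```

View pics/p4.png

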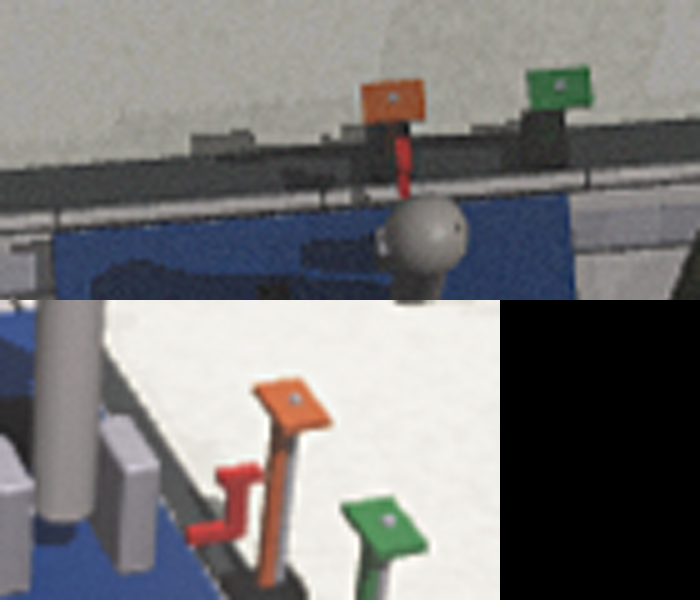

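Run:
```python
from h import *
t=cam('top');c=cam('side')
for n,u,z in (('ptr start',(337.4,167.3),.067),('ptr now',(320.6,168.3),.067),('or',(318.45,159.8),.082)): print(n,st(onz(t,u,z)))
for n,v in (('start',(408.3,261.7)),('now',(400.5,248.8))): print('side ptr',n,st(onz(c,v,.067)))
print('side or',st(onz(c,(407.9,235.4),.082)))
# mean-red displacement check
for z in (.06,): print('red side now',st(onz(c,(394.9,256.2),z)),'start',st(onz(c,(403.6,268.6),z)))
```

```text
ptr start [175.06101946  -1.30283827]
ptr now [175.60090237  28.78082856]
or [187.43097703  31.96689107]
side ptr start [174.80179608  -3.92748524]
side ptr now [176.50602157  26.54924854]
side or [189.14728129  33.81498822]
red side now [166.78838003  21.46376709] start [167.15538691  -7.72962271]
```

Top view has the pointer 3.2 mm short of the orange flag, which is 0.40 rad. The wheel angle (3.754 rad, 30 mm) agrees.

Call:
carry_out:
  steps:
    - [-1, 0.0005, 0.0068, 0, 0, 0, -0.133]
    - [-1, 0.0005, 0.0068, 0, 0, 0, -0.133]
    - [-1, 0.0004, 0.0068, 0, 0, 0, -0.133]
    - [-1, 0, 0, 0, 0, 0, 0]
    - [-1, 0, 0, 0, 0, 0, 0]

```text
clock: 18.77
tcp_pos: [0.5502, -0.043, 0.0804]
orientation: [0.001, 0.095, 0.995, 0.001]
wrist_force: [-4.1, -1.7, 10.7]
finger_gap: 0.0153
```

```bash
cat > m.py <<'E'
from h import *
P=[];Q=[]
for i in range(4):
    t=cam('top'); im=t['color'].astype(float)
    hsv=cv2.cvtColor(t['color'],cv2.COLOR_RGB2HSV)
    w=np.clip(im[:,:,0]-1.5*im[:,:,1:].max(2),0,None); w[(hsv[:,:,0]>5)&(hsv[:,:,0]<172)]=0
    r=w[167:175,305:345]; v,u=np.mgrid[167:175,305:345]
    rows=[(k+167,(r[k]*u[k]).sum()/r[k].sum()) for k in range(8) if r[k].sum()>20]
    b=blobs(t,(6,150,90),(18,255,255),(290,150,370,167))[0][1]
    P.append(rows); Q.append(b)
    # tip rows
    top=rows[:3]; uu=np.mean([x[1] for x in top]); vv=top[0][0]+.5
    print([(a,round(x,1)) for a,x in rows],b,'ptr',st(onz(t,(uu,vv),.067)).round(2),'or',st(onz(t,b,.082)).round(2))
E
python3 m.py; python3 q.py
```

```text
[(167, np.float64(318.4)), (168, np.float64(318.2)), (169, np.float64(318.3)), (170, np.float64(318.4)), (171, np.float64(318.6)), (172, np.float64(318.6)), (173, np.float64(318.7)), (174, np.float64(318.7))] [318.5, 159.8] ptr [177.36  32.73] or [187.42  31.88]
[(167, np.float64(318.3)), (168, np.float64(318.2)), (169, np.float64(318.3)), (170, np.float64(318.5)), (171, np.float64(318.6)), (172, np.float64(318.6)), (173, np.float64(318.7)), (174, np.float64(318.8))] [318.6, 159.9] ptr [177.37  32.81] or [187.23  31.72]
[(167, np.float64(317.7)), (168, np.float64(318.2)), (169, np.float64(318.3)), (170, np.float64(318.5)), (171, np.float64(318.5)), (172, np.float64(318.7)), (173, np.float64(318.7)), (174, np.float64(318.8))] [318.5, 159.9] ptr [177.4   33.16] or [187.25  31.89]
[(167, np.float64(318.2)), (168, np.float64(318.2)), (169, np.float64(318.3)), (170, np.float64(318.5)), (171, np.float64(318.6)), (172, np.float64(318.7)), (173, np.float64(318.8)), (174, np.float64(318.8))] [318.6, 159.9] ptr [177.37  32.81] or [187.23  31.72]
18.975 [ 0.55018577 -0.04303107  0.08038946] [-5.56466199 -0.17077775 10.50425656] 0.015472565339159037 psi 2.951426874897614 [-0.225  0.378 -0.299  0.893  0.003 -1.606]
centre implied [ 0.50010515 -0.03339096] Frad,Ftan 5.432066645695056 -1.2195068003605862
S red [([387, 247, 14, 15, 75], [394.2, 255.0])] or [([402, 231, 13, 10, 69], [407.8, 235.8]), ([403, 247, 3, 25, 30], [403.8, 258.8])]
T red [([317, 168, 3, 11, 20], [318.5, 172.4])] or [([313, 156, 12, 8, 76], [318.5, 159.9])]
```

Call:
carry_out:
  steps:
    - [-1, 0.0001, -0.0031, 0, 0, 0, 0.06]
    - [-1, 0, 0, 0, 0, 0, 0]
    - [-1, 0, 0, 0, 0, 0, 0]
    - [-0.1, 0, 0, 0, 0, 0, 0]
    - [-0.1, 0, 0, 0, 0, 0, 0]
    - [-0.1, 0, 0, 0, 0, 0, 0]
    - [-0.1, 0, 0, -0.03, 0, 0, 0]
    - [-0.1, 0, 0, -0.04, 0, 0, 0]
    - [-0.1, 0, 0, -0.05, 0, 0, 0]
    - [-0.1, 0, 0, -0.05, 0, 0, 0]
    - [-0.1, 0, 0, -0.05, 0, 0, 0]
    - [-0.1, 0, 0, 0, 0, 0, 0]
    - [-0.1, 0, 0, 0, 0, 0, 0]

```text
clock: 20.7
tcp_pos: [0.5494, -0.0466, 0.2982]
orientation: [0.001, 0.125, 0.992, 0.002]
wrist_force: [0.1, -1.2, -0.8]
finger_gap: 0.0385
```

```bash
python3 m.py
python3 - <<'E'
from h import *
s=env.get_state();R=rot();print(s['clock'],s['tcp_pos'],s['wrist_force'])
w=cam('wrist'); print('cam',(-w['R'].T@w['t']).round(3),R.round(2).tolist())
for n,X in (('flag',(*wo(187.3,31.8),.082)),('ball',(*wo(122,32),.178))): print(n,proj(w,X))
E
```

```text
[(167, np.float64(318.5)), (168, np.float64(318.5)), (169, np.float64(318.6)), (170, np.float64(318.6)), (171, np.float64(318.8)), (172, np.float64(318.9)), (173, np.float64(318.9)), (174, np.float64(319.1))] [318.5, 159.9] ptr [177.33  32.29] or [187.25  31.89]
[(167, np.float64(318.5)), (168, np.float64(318.5)), (169, np.float64(318.6)), (170, np.float64(318.7)), (171, np.float64(318.8)), (172, np.float64(318.9)), (173, np.float64(318.9)), (174, np.float64(319.1))] [318.5, 159.9] ptr [177.33  32.33] or [187.25  31.89]
[(167, np.float64(318.5)), (168, np.float64(318.5)), (169, np.float64(318.6)), (170, np.float64(318.7)), (171, np.float64(318.8)), (172, np.float64(318.8)), (173, np.float64(319.0)), (174, np.float64(319.1))] [318.5, 159.9] ptr [177.33  32.34] or [187.25  31.89]
[(167, np.float64(318.5)), (168, np.float64(318.5)), (169, np.float64(318.6)), (170, np.float64(318.7)), (171, np.float64(318.7)), (172, np.float64(318.9)), (173, np.float64(319.0)), (174, np.float64(319.0))] [318.5, 159.9] ptr [177.33  32.34] or [187.25  31.89]
20.9 [ 0.54875827 -0.04644074  0.29709896] [ 0.2798177  -0.55814989 -0.11866037]
cam [ 0.53  -0.121  0.419] [[-0.97, 0.25, -0.0], [0.25, 0.97, 0.0], [0.0, 0.0, -1.0]]
flag [159.16534716 321.55871419]
ball [197.05971025 362.71664074]
```

Run:
```python
from h import *
w=cam('wrist');c=cam('side');t=cam('top')
im=np.zeros((600,800,3),np.uint8)
im[:300,:400]=cv2.resize(w['color'][:,:,::-1],(400,300)); im[:300,400:]=cv2.resize(c['color'][:,:,::-1],(400,300),interpolation=cv2.INTER_AREA)
im[300:,:400]=cv2.resize(c['color'][170:290,330:490,::-1],(400,300)); im[300:,400:]=cv2.resize(t['color'][145:205,280:360,::-1],(400,300))
cv2.imwrite('pics/f.png',im)
print('ball upright pred side',proj(c,(*wo(122,31.7),.178)),'top',proj(t,(*wo(122,31.7),.178)))
```

```text
ball upright pred side [364.38686351 179.14616169] top [323.42843009 185.89652755]
```

View pics/f.png

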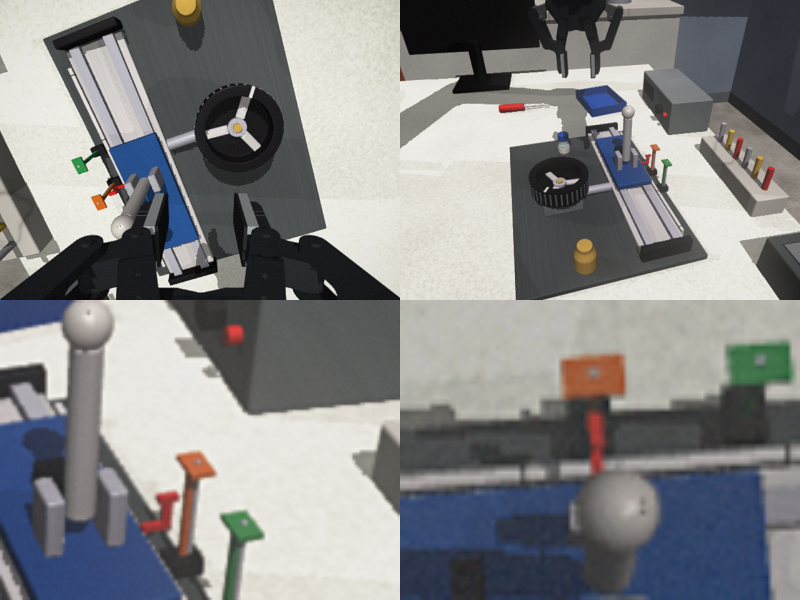

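The view shows the ball at top (323.4,187) and side (365,180), against (323.4,185.9) and (364.4,179.1) predicted for upright. The pointer is in line with orange, the vial and objective stand where they were, and the gripper is clear. Handing in.

```bash
python3 -c "
from workcell import env
print(env.hand_in())"
```

```text
the job is handed in; nothing more can be done
None
```

The post is upright against its stop and the red pointer is in line with the orange flag. I let go of everything and handed in at about 21 s.

- **Post:** I pinched it and swung it up, then pressed the ball gently towards the stop. The force rose to 7 N (about 0.75 N m) with no further motion. After cranking, the ball matched the predicted upright position to about 1 px in both views.
- **Handwheel:** I cranked it about 4.1 rad anticlockwise in one grasp, with no regrasp needed, including a small 0.06 rad turn back at the end. The last top-view measurement puts the pointer about 0.4 mm past the orange flag.
- **Loose items:** In the last pictures the vial and objective stand where they were, and the gripper is open and clear of everything.
- **Checks that disagreed:**
  - The side camera put the starting pointer-to-flag distance about 4.5 mm longer than the top view. Stage y is nearly its depth direction, so I trusted the top view, and the wheel angle agreed with it.
  - An early wrist-camera reading of the wheel centre was off because the arm was still settling. I retook it, and the grip position settled the centre.

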